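# Balance the pattern weights in the rocker tray

## Task

Put the two large pattern weights away in the rocker tray, one standing in the middle of each end pocket, so that the tray comes to rest level. Leave the small weight where it stands.

Things in the scene. Friction and masses are not known exactly. Their poses are not given: they have to be found in the camera images.
- weight_a: large pattern weight of bare steel, 0.5 kg: a dark flat disc 60 mm across and 20 mm thick with a straight bright upright knob on top, 22 mm across and 32 mm tall (52 mm tall in all). Stands upright on the table. Origin: centre of the disc's underside, z up. It is the twin of weight_b; either may go in either pocket.
- weight_b: large pattern weight of bare steel, 0.5 kg: a dark flat disc 60 mm across and 20 mm thick with a straight bright upright knob on top, 22 mm across and 32 mm tall (52 mm tall in all). Stands upright on the table. Origin: centre of the disc's underside, z up. It is the twin of weight_a; either may go in either pocket.
- tray: shallow aluminium tray, 356 mm along its y, 116 mm along its x, walls 4 mm thick. Two cross walls leave a square pocket, 108 mm inside, at each end (centres at y = +120 and -120 mm) and an empty middle bay. Origin: centre of the underside, on the pivot, 85 mm above the table; floor top at z = +4 mm, rim at z = +16 mm. It rocks about its x axis; z is up when level.
- stand: fixed dark steel stand under the tray's middle; two cheeks beside the middle bay carry the pivot, up to 93 mm high. Origin: under the pivot, on the table; axes as the level tray's. A spring (2 N m/rad) keeps the empty tray level; one large weight tips it to a stop at 0.25 rad (loaded pocket 30 mm down, other 30 mm up); one in each pocket levels it.
- small_weight: small pattern weight of the same make, not to be used (0.12 kg, too light to balance a large one): disc 36 mm across and 12 mm thick, knob 14 mm across and 22 mm tall (34 mm in all). Origin: centre of its underside.
There are look-alikes about, which are no part of the job. What is shaped like the weight_a but blue or white is not meant.

How it is judged:
By the outcome, as a careful person would: the job done as asked, in the order asked, and still so for the second after the job is handed in, with the robot touching nothing.
It also fails if it takes over 64 s, if anything falls off the work surface, if the arm or the gripper's body presses on something with over 40 N, if the wrist force passes 120 N, or if a joint passes its speed limit or range.

## Robot

A 6-joint arm with a two-finger parallel gripper is mounted at the origin on the work surface. World frame = base frame: x ahead of the robot, y to its left, z up, the work surface at z = 0. Lengths are in mm, angles in rad, forces in N, time in s.
With the tool pointing down it reaches from about 350 to 775 mm from the base axis. Payload 7.3 kg.
Tool frame: the origin (TCP) lies midway between the tips of the shut fingers; the grasp point (between the pads) lies 19 mm behind it (grasp_offset is the z of the grasp point in the tool frame, in mm); z points along the fingers, y is the direction in which the jaws open and shut (so a half turn about z gives the same grasp; the last joint's range is limited). The gripper opens to 92 mm and grips with 3 to 60 N. Pads are 19 mm wide; open, the fingers measure 130 mm over their backs; the gripper's body (75 mm by 190 mm) begins 47 mm behind the grasp point.
Start: joints at [0.965, 0.342, 1.524, -0, 1.275, -0.146], TCP at [232.968, 470.501, 226.741] pointing down, gripper open.
Joint ranges: [-2.53, 2.53], [-0.77, 2.02], [0.04, 2.7], [-1, 4.14], [0.28, 2.66], [-3.11, 3.11]. Speed limits (rad/s): [2.57, 2.57, 3.14, 3.14, 3.14, 3.14].

## Interface

Orientations are given as [roll, pitch, yaw] about the fixed x, y, z axes, in that order (R = Rz(yaw) Ry(pitch) Rx(roll)).
In Python, from plant import get_obs, capture, camera_model, close_job, boxes_of, regions_of, place_of, grasp_offset gives the robot as it stands. The module is installed in compiled form; this text tells all that it offers.
- The arm moves only by the tool send_rows, never from a script. Its argument "targets" is a list that holds one entry, the list of rows, each a list of 7 numbers: the turn, a rotation vector about the tool's x, y, z in degrees, then the shift along the tool's x, y, z in mm, then the closure, from -1 (fully open) to 1 (shut). A call has 1 to 5 rows; each row is the pose to reach, as a shift and turn from the pose commanded when the call began, along the tool's axes at that moment; what a row does not reach only later rows make up. A row lasts 1/12 s, in which the tool goes at most 41.7 mm and 7.16 degrees, less where a joint would pass 70% of its speed; a pose out of reach is approached as far as the arm can. A call with a gripper value outside its range is refused whole. The fingers move at their own pace and stop on an object; the grip force is fixed at half the most. Time passes only in rows, so rows that repeat a pose let the fingers close. It gives the time, the measured TCP pose, the force and the opening at its end, in the units of the state.
- get_obs(): the state, without advancing time (a new reading comes with each control period).
- capture(name): name is "side" or "top"; returns the picture (420x560x3 uint8, red, green, blue); there is no depth.
- camera_model(name): a dict with "K" (3x3 intrinsics, pixels), "world_to_cam" (4x4, takes a point from world to camera coordinates). Camera axes: x right, y up, looking along -z (the intrinsics and any distortion apply to the point x, -y, -z); pixel columns grow to the right and rows downward; lengths in mm; the calibration is good to about 2 mm. A picture is of the moment at which its call begins. camera_model takes no time and is no camera call.
- close_job(): hands the job in, once; it reports no verdict.
Trained networks look in the newest picture that a camera, given by its name, has taken for a name from the list of things; names that differ only in an ending like _2 or _b are one class to them, and where a whole thing is asked for, a point or a joint stands for the part that bears it (a point fixed in the world has none). Each returns a list of dicts, best first, with "conf" (0 to 1); they miss things now and then, are a little off and sometimes report something else, mostly with a low value. They report only what shows in the picture. A call takes as long as a camera call. They do not tell look-alikes from the thing itself.
- boxes_of(label, camera): "location" ([row, column] in pixels, amid what is visible of it).
- regions_of(label, camera): "region" (420x560 bool, what is visible of it) and "location" ([row, column] in pixels, amid what is visible of it).
- place_of(label, camera): "location" ([row, column] in pixels: a listed point, or the origin of a listed thing).
The state is a dict: "time": time; "joint_positions": joint angles; "dq": joint speeds; "tau": joint torques, N m; "tool_pos": TCP position; "tcp_rot": TCP orientation; "contact_force": force on the tool from outside, world axes, zero at the start; "moment": the same for the moment, N m; "grip_width": finger opening in mm.
Only numpy, scipy, OpenCV 4.12 (cv2) and the standard library are available. Lean on these libraries where they do the work, as an engineer would, in place of code of your own. Each camera call takes 0.05 s, during which the arm holds its last target.

## Working session

There is one attempt and no reset: what is moved stays moved. The work goes in short steps, Python scripts to look and compute and a tool call to move; the robot and the scene stay as the last step left them, time stands still between calls to the robot, and variables do not carry over. Pictures are saved under pics/ and viewed, and the job is handed in when it is done.

Besides the shell and the picture viewer there is one more tool, called after "Call:" by a JSON object that holds its "op" and its "data", one argument or row to a line. send_rows: Moves the arm, as the interface text tells. Its arguments: {"type":"object","properties":{"targets":{"type":"array","items":{"type":"array","items":{"type":"array","items":{"type":"number"}}}}},"required":["targets"]}

```bash
mkdir -p pics
cat > h.py <<'E'
import numpy as np, cv2
from plant import *
def save(n,f):
    im=capture(n); cv2.imwrite(f,im[:,:,::-1]); return im
def proj(n,p):
    m=camera_model(n); T=np.array(m["world_to_cam"]); K=np.array(m["K"])
    c=T[:3,:3]@np.array(p,float)+T[:3,3]; q=K@np.array([c[0],-c[1],-c[2]]); return q[1]/q[2],q[0]/q[2]
def back(n,rc,z):
    m=camera_model(n); T=np.array(m["world_to_cam"]); K=np.array(m["K"])
    d=np.linalg.inv(K)@np.array([rc[1],rc[0],1]); d=np.array([d[0],-d[1],-d[2]])
    R=T[:3,:3]; o=-R.T@T[:3,3]; d=R.T@d
    return o+d*(z-o[2])/d[2]
E
python3 - <<'E'
from h import *
for n in("top","side"):
    save(n,f"pics/{n}0.png"); m=camera_model(n); print({k:(np.round(v,2).tolist() if k in("K","world_to_cam") else v) for k,v in m.items()})
o=get_obs();print(o)
for n in("top","side"):
  for l in("weight_a","tray","small_weight","stand"):
    for f in(boxes_of,place_of):
        print(n,l,f.__name__,[(np.round(d["location"]).tolist(),round(d["conf"],2)) for d in f(l,n)])
E
```

```text
{'K': [[430.08, 0.0, 271.89], [0.0, 430.08, 208.7], [0.0, 0.0, 1.0]], 'world_to_cam': [[0.02, -1.0, 0.0, -9.74], [0.98, 0.02, 0.18, -489.96], [-0.18, -0.0, 0.98, -1064.77], [0.0, 0.0, 0.0, 1.0]]}
{'K': [[430.98, 0.0, 279.99], [0.0, 430.98, 207.04], [0.0, 0.0, 1.0]], 'world_to_cam': [[0.78, -0.63, 0.01, -395.42], [0.32, 0.4, 0.86, -234.22], [-0.54, -0.67, 0.52, -616.49], [0.0, 0.0, 0.0, 1.0]]}
{'time': 0.1, 'joint_positions': array([ 9.64996881e-01,  3.42629195e-01,  1.52488068e+00,  1.32284301e-05,
        1.27543711e+00, -1.46043780e-01]), 'dq': array([ 0.00154782, -0.00179661, -0.00285469,  0.0008974 , -0.0003638 ,
       -0.00058121]), 'tau': array([ 1.58178605e-03, -4.32002699e+01, -2.44696069e+01,  7.20028323e-02,
        5.26135764e-02, -5.91734329e-05]), 'tool_pos': array([232.75020625, 470.19059728, 226.14110054]), 'tcp_rot': array([-3.14025458e+00, -2.09605304e-04,  2.68183299e+00]), 'contact_force': array([-0.69729937,  0.68324234,  0.4663366 ]), 'moment': array([ 0.04117418,  0.02309333, -0.00098147]), 'grip_width': 91.63718906227354}
top weight_a call [([238.0, 380.0], 0.
[... 351 characters left out ...]
ight call [([229.0, 303.0], 0.56), ([234.0, 230.0], 0.42)]
top stand call [([157.0, 246.0], 0.68)]
top stand call [([169.0, 248.0], 0.72)]
side weight_a call [([262.0, 216.0], 0.92), ([340.0, 358.0], 0.87), ([206.0, 142.0], 0.73), ([227.0, 216.0], 0.65), ([234.0, 158.0], 0.59)]
side weight_a call [([268.0, 216.0], 0.97), ([212.0, 144.0], 0.81), ([344.0, 360.0], 0.78), ([241.0, 162.0], 0.59), ([233.0, 217.0], 0.56)]
side tray call [([181.0, 313.0], 0.7), ([229.0, 216.0], 0.46)]
side tray call [([176.0, 305.0], 0.56), ([211.0, 305.0], 0.2)]
side small_weight call [([270.0, 283.0], 0.71)]
side small_weight call [([275.0, 283.0], 0.62)]
side stand call []
side stand call [([211.0, 303.0], 0.56)]
```

Run:
```python
import cv2
t=cv2.imread("pics/top0.png");s=cv2.imread("pics/side0.png")
cv2.imwrite("pics/topz.png",cv2.resize(t[90:310,130:410],None,fx=2.7,fy=2.7,interpolation=cv2.INTER_CUBIC))
cv2.imwrite("pics/sidez.png",cv2.resize(s[130:380,110:430],None,fx=2.4,fy=2.4,interpolation=cv2.INTER_CUBIC))
```

```text
(no output)
```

View pics/top0.png

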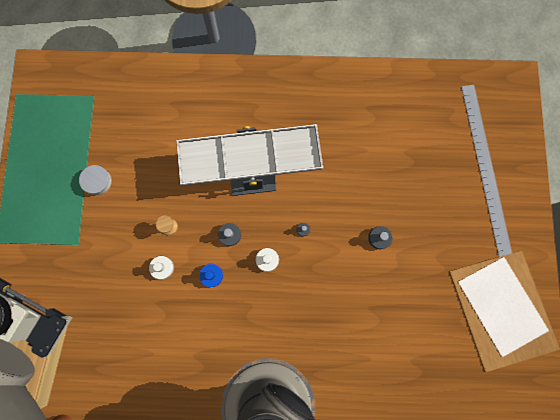

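View pics/topz.png

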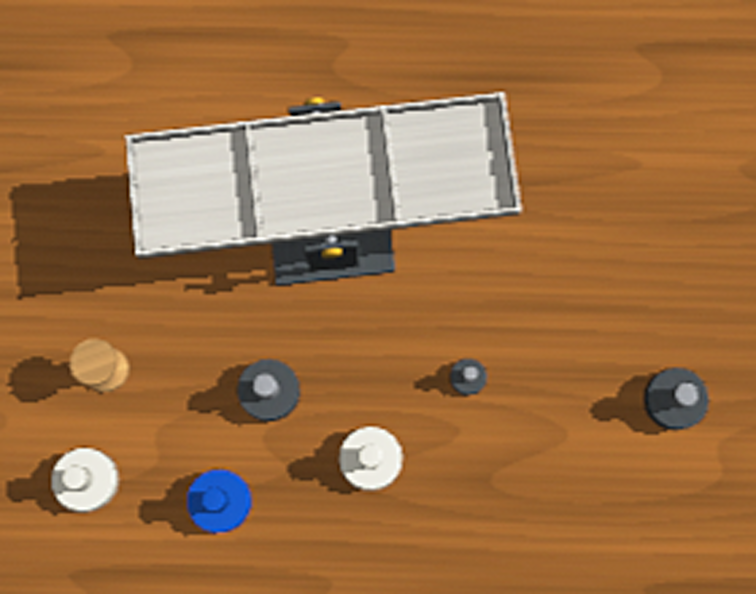

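View pics/sidez.png

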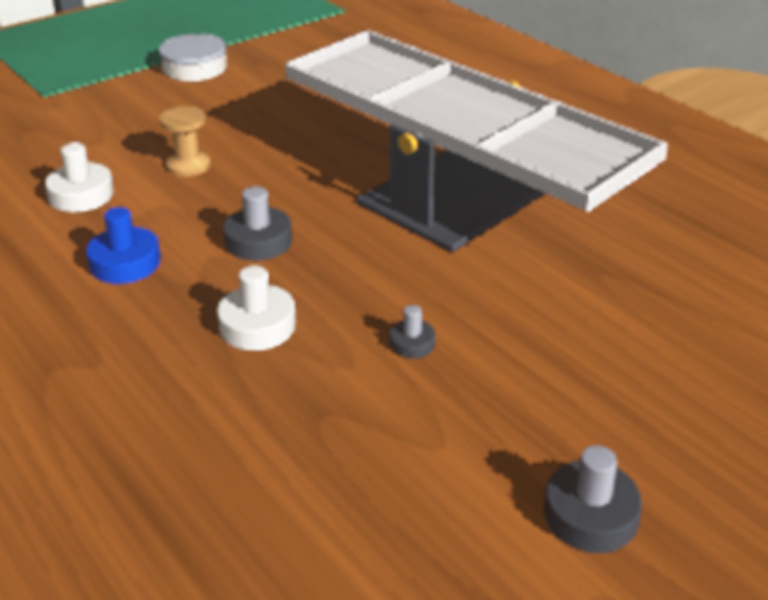

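Reading the pictures:
- **Steel weights:** large dark-steel discs with bright knobs stand at top px (235,231) and (238,380).
- **Look-alikes:** the white ones are at (266,163) and (259,266), and the blue one at (273,209). A wooden spool is at (226,166).
- **Small weight:** it stands at (229,303).

The two dark ones fit the description, and the enlarged crop confirms it. Next I measure.

Run:
```python
from h import *
from scipy.optimize import least_squares
tc=np.array([[127,136],[505,93],[521,211],[136,255]])/2.7+[130,90]   # col,row far-left, far-right, near-right, near-left
sc=np.array([[370,32],[666,147],[588,204],[287,69]])/2.4+[110,130]
L=[(58,178),(58,-178),(-58,-178),(-58,178)]
def res(p,cams=("top","side"),z=101):
    r=[]
    c,s=np.cos(p[2]),np.sin(p[2])
    for n,q in(("top",tc),("side",sc)):
        if n not in cams: continue
        for (a,b),uv in zip(L,q):
            row,col=proj(n,(p[0]+c*a-s*b,p[1]+s*a+c*b,101)); r+=[col-uv[0],row-uv[1]]
    return r
for cams in(("top",),("side",),("top","side")):
    f=least_squares(res,[600,40,0.1],args=(cams,)); print(cams,f.x.round(3),np.round(f.fun,1))
# knob tops & discs : fit via masks
save("top","pics/t1.png")
rt=regions_of("weight_a","top"); save("side","pics/s1.png"); rs=regions_of("weight_a","side")
for n,r in(("top",rt),("side",rs)):
    for d in r:
        ys,xs=np.nonzero(d["region"]); print(n,np.round(d["location"]),len(ys),round(d["conf"],2),xs.min(),xs.max(),ys.min(),ys.max())
# render silhouettes fit
t=np.linspace(0,2*np.pi,60)
def sil(n,x,y):
    P=[(x+30*np.cos(a),y+30*np.sin(a),z) for a in t for z in(0,20)]+[(x+11*np.cos(a),y+11*np.sin(a),52) for a in t]
    q=np.array([proj(n,p)[::-1] for p in P]); return np.array([q[:,0].min(),q[:,0].max(),q[:,1].min(),q[:,1].max()])
for g in(((235,231),(233,217)),((238,380),(344,360))):
    bb={}
    for n,r,k in(("top",rt,g[0]),("side",rs,g[1])):
        for d in r:
            if np.hypot(*(np.array(d["location"])-k))<12:
                ys,xs=np.nonzero(d["region"]); bb[n]=np.array([xs.min()-.5,xs.max()+.5,ys.min()-.5,ys.max()+.5])
    x0=back("top",g[0],10)
    for cams in (["top"],["side"],["top","side"]):
        cams=[c for c in cams if c in bb]
        if cams:
            f=least_squares(lambda p:np.concatenate([sil(n,*p)-bb[n] for n in cams]),x0[:2]); print(g,cams,f.x.round(1),f.fun.round(1))
```

```text
('top',) [6.17056e+02 6.14690e+01 1.42000e-01] [-0.3 -0.3 -0.1 -0.1  0.3  0.2  0.   0.2]
('side',) [6.16364e+02 5.65740e+01 1.29000e-01] [ 0.   0.5  0.9  1.  -0.2 -0.9 -0.9 -1. ]
('top', 'side') [6.17577e+02 5.96200e+01 1.37000e-01] [ 0.5 -0.9  0.8  0.1  1.   0.4  0.6 -0.3 -0.8  0.1  0.3 -0.1 -0.3 -2.
 -1.5 -1.4]
top [259. 263.] 412 0.9 256 277 248 270
top [275. 210.] 416 0.9 199 221 264 286
top [239. 382.] 433 0.87 368 391 226 248
top [268. 160.] 422 0.77 149 172 257 278
top [236. 233.] 414 0.66 217 240 223 245
side [229. 213.] 607 0.84 203 230 209 238
side [208. 140.] 544 0.72 129 156 190 218
side [261. 216.] 762 0.68 200 231 242 275
side [235. 161.] 702 0.63 146 175 217 248
side [341. 361.] 1366 0.57 336 376 316 360
((235, 231), (233, 217)) ['top'] [425.6 114.7] [ 0.2 -0.2 -0.3  0.3]Traceback (most recent call last):
  File "<stdin>", line 37, in <module>
    return func(*args, **kwargs)
    result = trf(vector_fun.fun, vector_fun.jac, x0, f0, J0, lb, ub, ftol, xtol,
                 gtol, max_nfev, x_scale, loss_function, tr_solver,
                 tr_options.copy(), verbose, ca
[... 771 characters left out ...]
^^^^^^^^^^^^^^^^^^^
                             mf)
                             ^^^
    df = [f_eval - f0 for f_eval in f_evals]
                                    ^^^^^^^
    f = np.atleast_1d(self.fun(x, *self.args, **self.kwargs))
                      ~~~~~~~~^^^^^^^^^^^^^^^^^^^^^^^^^^^^^^
    return np.atleast_1d(self.fun(x))
                         ~~~~~~~~^^^
    return self.f(x, *self.args, **self.kwargs)
           ~~~~~~^^^^^^^^^^^^^^^^^^^^^^^^^^^^^^
  File "<stdin>", line 37, in <lambda>
  File "<stdin>", line 26, in sil
  File "h.py", line 6, in proj
    m=camera_model(n); T=np.array(m["world_to_cam"]); K=np.array(m["K"])
ValueError: time passes only in moves, steps and waits
```

```bash
python3 - <<'E'
import json,numpy as np
from plant import camera_model
json.dump({n:{k:np.array(camera_model(n)[k]).tolist() for k in("K","world_to_cam")} for n in("top","side")},open("cam.json","w"))
E
sed -i '2a import json\nCAM=json.load(open("cam.json"))' h.py; sed -i 's/m=camera_model(n)/m=CAM[n]/' h.py
cat >> h.py <<'E'
from scipy.optimize import least_squares
_t=np.linspace(0,2*np.pi,60)
def sil(n,x,y):
    P=[(x+30*np.cos(a),y+30*np.sin(a),z) for a in _t for z in(0,20)]+[(x+11*np.cos(a),y+11*np.sin(a),52) for a in _t]
    q=np.array([proj(n,p)[::-1] for p in P]); return np.array([q[:,0].min(),q[:,0].max(),q[:,1].min(),q[:,1].max()])
E
python3 - <<'E'
from h import *
B={"B":{"top":(217,240,223,245),"side":(203,230,209,238)},"A":{"top":(368,391,226,248),"side":(336,376,316,360)}}
for w,bb in B.items():
    bb={n:np.array(v)+[-.5,.5,-.5,.5] for n,v in bb.items()}
    for cams in (["top"],["side"],["top","side"]):
        f=least_squares(lambda p:np.concatenate([sil(n,*p)-bb[n] for n in cams]),[430,100]); print(w,cams,f.x.round(1),f.fun.round(1))
print(get_obs()["time"])
E
```

```text
B ['top'] [425.6 114.7] [ 0.2 -0.2 -0.3  0.3]
B ['side'] [426.9 114.2] [-0.5  0.5 -0.8  0.7]
B ['top', 'side'] [426.4 114.4] [ 0.4 -0.1 -0.6  0.  -0.8  0.3 -0.8  0.8]
A ['top'] [ 427.6 -281.7] [-0.4  0.4 -0.3  0.3]
A ['side'] [ 428.3 -282.2] [-0.1  0.1 -0.6  0.5]
A ['top', 'side'] [ 428.1 -282.1] [-0.2  0.5 -0.5  0.1 -0.2 -0.  -0.5  0.5]
1.1
```

```bash
cat > p.py <<'E'
# usage: p.py w x y z [phi]  (world TCP)  |  p.py t tx ty tz phi (TCP in tray frame, tray tilted phi)
import sys; from h import *
from scipy.spatial.transform import Rotation as Ro
YAW=0.138; C=np.array([617.2,60.6,85.])
def tool(phi): return Ro.from_euler("z",YAW)*Ro.from_euler("x",phi)*Ro.from_euler("z",np.pi/2)*Ro.from_euler("x",np.pi)
a=list(map(float,sys.argv[2:])); phi=a[3] if len(a)>3 else 0.
p1=np.array(a[:3])
if sys.argv[1]=="t": p1=C+(Ro.from_euler("z",YAW)*Ro.from_euler("x",phi)).apply(p1)
R1=tool(phi); o=get_obs(); R0=Ro.from_euler("xyz",o["tool_pos"]*0+o["tcp_rot"]); 
rv=np.degrees((R0.inv()*R1).as_rotvec()); sh=R0.inv().apply(p1-o["tool_pos"])
print("t",round(o["time"],2),"pos",o["tool_pos"].round(1),"target",p1.round(1),"grip",round(float(o["grip_width"]),1),"F",np.round(o["contact_force"],1),"q",np.round(o["joint_positions"],2))
print("turn",rv.round(1),np.linalg.norm(rv).round(1),"shift",sh.round(1),np.linalg.norm(sh).round(1))
E
python3 p.py w 426.4 114.4 200; python3 -c "
import plant;print(plant.grasp_offset)"
```

```text
t 1.1 pos [233.  470.5 226.7] target [426.4 114.4 200. ] grip 92.0 F [0.6 0.1 0. ] q [ 0.97  0.34  1.52  0.    1.28 -0.15]
turn [ 0.  -0.  55.8] 55.8 shift [-331.4 -233.3   26.7] 406.1
-18.8
```

Call:
{"op": "send_rows", "data": {
  "targets": [
    [[0,0,6,-33,-23,3,0],[0,0,12,-66,-46,6,0],[0,0,18,-99,-70,9,0],[0,0,24,-132,-93,12,0],[0,0,30,-165,-116,14,0]]
  ]
}}

```text
time: 1.52
tool_pos: [329.7, 291.7, 212.6]
tcp_rot: [3.141, 0.0, 2.154]
contact_force: [1.7, 0.3, -0.0]
grip_width: 63.1
```

```bash
python3 p.py w 426.4 114.4 120
```

```text
t 1.52 pos [329.7 291.7 212.6] target [426.4 114.4 120. ] grip 63.1 F [ 1.7  0.3 -0. ] q [ 0.55  0.2   1.76 -0.    1.18 -0.03]
turn [ 0.  -0.  25.5] 25.5 shift [-201.2  -16.9   92.6] 222.2
```

Call:
{"op": "send_rows", "data": {
  "targets": [
    [[0,0,6,-40,-3,16,0],[0,0,12,-80,-7,32,0],[0,0,18,-120,-10,48,0],[0,0,24,-160,-13,64,0],[0,0,25.5,-198,-17,78,0]]
  ]
}}

```text
time: 1.93
tool_pos: [423.4, 121.6, 136.1]
tcp_rot: [3.141, -0.0, 1.708]
contact_force: [-0.0, -0.1, -0.2]
grip_width: 46.2
```

```bash
python3 p.py w 426.4 114.4 25
```

```text
t 1.93 pos [423.4 121.6 136.1] target [426.4 114.4  25. ] grip 46.2 F [-0.  -0.1 -0.2] q [ 0.11  0.29  1.88  0.    0.97 -0.03]
turn [ 0.1 -0.  -0.1] 0.1 shift [ -7.6   1.9 111.1] 111.3
```

Call:
{"op": "send_rows", "data": {
  "targets": [
    [[0,0,0,-4,1,25,0],[0,0,0,-4,1,50,0],[0,0,0,-4,1,50,0]]
  ]
}}

```text
time: 2.18
tool_pos: [421.9, 118.3, 83.2]
tcp_rot: [-3.134, -0.0, 1.711]
contact_force: [-1.0, 1.1, -0.3]
grip_width: 46.2
```

```bash
python3 p.py w 426.4 114.4 25; python3 -c "
from h import *
save('side','pics/s2.png')
im=cv2.imread('pics/s2.png');cv2.imwrite('pics/s2z.png',cv2.resize(im[130:300,130:330],None,fx=3,fy=3))"
```

```text
t 2.18 pos [421.9 118.3  83.2] target [426.4 114.4  25. ] grip 46.2 F [-1.   1.1 -0.3] q [ 0.1   0.38  1.94  0.    0.83 -0.04]
turn [-0.4 -0.   0.1] 0.4 shift [-4.5  4.3 58.1] 58.5
```

View pics/s2z.png

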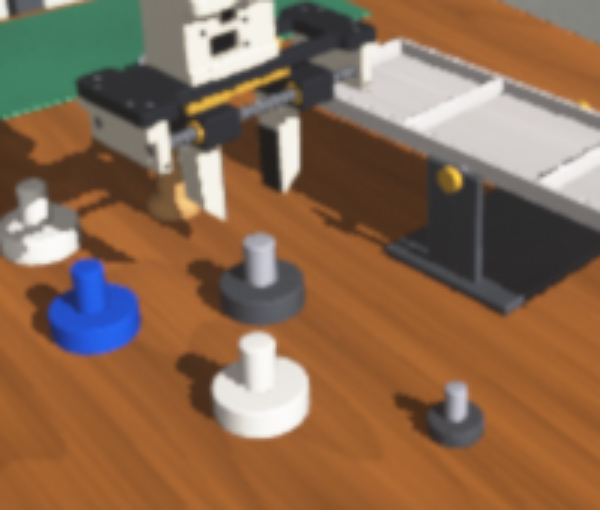

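```bash
python3 -c "
from h import *
for p in [(421.9,118.3,83.2),(426.4,114.4,52),(426.4,114.4,83)]: print(np.round(proj('side',p),1))"; python3 p.py w 426.4 114.4 25
```

```text
[197.3 211. ]
[210.4 215. ]
[197.5 213.9]
t 2.23 pos [422.8 119.   85.1] target [426.4 114.4  25. ] grip 45.3 F [ 0.6  0.5 -0.1] q [ 0.1   0.38  1.94  0.    0.83 -0.04]
turn [-0.3 -0.   0.2] 0.3 shift [-5.1  3.2 60.1] 60.4
```

Call:
{"op": "send_rows", "data": {
  "targets": [
    [[0,0,0,-4.5,4,15,0],[0,0,0,-4.5,4,35,0],[0,0,0,-4.5,4,45,0],[0,0,0,-4.5,4,45,0]]
  ]
}}

```text
time: 2.57
tool_pos: [428.4, 116.2, 41.4]
tcp_rot: [-3.14, -0.0, 1.714]
contact_force: [-0.6, 0.0, -0.4]
grip_width: 46.2
```

```bash
python3 p.py w 426.4 114.4 25
```

```text
t 2.57 pos [428.4 116.2  41.4] target [426.4 114.4  25. ] grip 46.2 F [-0.6  0.  -0.4] q [ 0.09  0.46  1.97  0.    0.72 -0.05]
turn [-0.1 -0.   0.3] 0.3 shift [-1.5 -2.2 16.4] 16.6
```

Call:
{"op": "send_rows", "data": {
  "targets": [
    [[0,0,0,-1.5,-1.5,15,0],[0,0,0,-1.5,-1.5,15.5,0.5],[0,0,0,-1.5,-1.5,15.5,1],[0,0,0,-1.5,-1.5,15.5,1],[0,0,0,-1.5,-1.5,15.5,1]]
  ]
}}

```text
time: 2.98
tool_pos: [427.9, 114.2, 27.1]
tcp_rot: [3.141, -0.0, 1.714]
contact_force: [-5.3, -1.1, 4.3]
grip_width: 24.1
```

Call:
{"op": "send_rows", "data": {
  "targets": [
    [[0,0,0,0,0,0,1],[0,0,0,0,0,0,1],[0,0,0,0,0,-5,1],[0,0,0,0,0,-15,1]]
  ]
}}

```text
time: 3.32
tool_pos: [426.7, 114.0, 40.7]
tcp_rot: [-3.139, -0.0, 1.713]
contact_force: [-0.6, 0.2, -5.3]
grip_width: 21.7
```

```bash
python3 p.py w 426.4 114.4 200
```

```text
t 3.32 pos [426.7 114.   40.7] target [426.4 114.4 200. ] grip 21.7 F [-0.6  0.2 -5.3] q [ 0.09  0.46  1.97  0.    0.71 -0.06]
turn [-0.1 -0.   0.2] 0.3 shift [   0.5   -0.6 -159.3] 159.3
```

```bash
python3 p.py t 0 120 80 0
```

```text
t 3.32 pos [426.7 114.   40.7] target [600.7 179.5 165. ] grip 21.7 F [-0.6  0.2 -5.3] q [ 0.09  0.46  1.97  0.    0.71 -0.06]
turn [-0.1 -0.   0.2] 0.3 shift [  40.2  181.2 -124.6] 223.6
```

Call:
{"op": "send_rows", "data": {
  "targets": [
    [[0,0,0,0,0,-25,1],[0,0,0,0,0,-50,1],[0,0,0,2,12,-80,1],[0,0,0,5,30,-105,1],[0,0,0,10,45,-125,1]]
  ]
}}

```text
time: 3.73
tool_pos: [471.7, 130.3, 168.7]
tcp_rot: [3.139, 0.0, 1.713]
contact_force: [0.9, 0.2, -5.3]
grip_width: 21.2
```

```bash
python3 p.py t 0 120 80 0
```

```text
t 3.73 pos [471.7 130.3 168.7] target [600.7 179.5 165. ] grip 21.2 F [ 0.9  0.2 -5.3] q [ 0.11  0.33  1.71 -0.    1.09 -0.03]
turn [0.2 0.  0.2] 0.3 shift [ 30.4 134.6   4.1] 138.1
```

Call:
{"op": "send_rows", "data": {
  "targets": [
    [[0,0,0,8,35,0,1],[0,0,0,16,70,0,1],[0,0,0,24,105,0,1],[0,0,0,30,133,0,1],[0,0,0,30,133,0,1]]
  ]
}}

```text
time: 4.15
tool_pos: [602.0, 180.3, 165.0]
tcp_rot: [3.139, -0.001, 1.713]
contact_force: [-1.0, -0.7, -4.2]
grip_width: 21.3
```

```bash
python3 p.py t 0 120 42 0;python3 -c "
from h import *
a=save('side','pics/s3.png');b=save('top','pics/t3.png')
cv2.imwrite('pics/3z.png',np.vstack([cv2.resize(a[90:240,200:400],None,fx=2,fy=2),cv2.resize(b[80:230,120:320],None,fx=2,fy=2)])[:,:,::-1])"
```

```text
t 4.15 pos [602.  180.3 165. ] target [600.7 179.5 127. ] grip 21.3 F [-1.  -0.7 -4.2] q [0.17 0.58 1.31 0.   1.25 0.03]
turn [ 0.2 -0.   0.3] 0.3 shift [-0.6 -1.5 38. ] 38.1
```

View pics/3z.png

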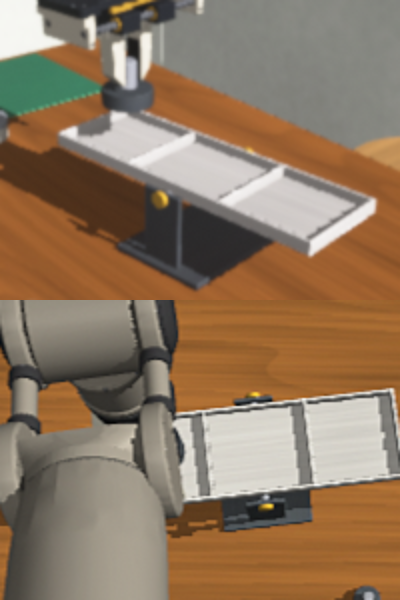

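Call:
{"op": "send_rows", "data": {
  "targets": [
    [[0,0,0,-1,-1,20,1],[0,0,0,-1,-1,35,1],[0,0,0,-1,-1,42,1],[0,0,0,-1,-1,45,1],[0,0,0,-1,-1,45,1]]
  ]
}}

```text
time: 4.67
tool_pos: [596.4, 177.5, 120.8]
tcp_rot: [-3.14, -0.0, 1.713]
contact_force: [-0.2, -0.4, -4.7]
grip_width: 21.3
```

```bash
for f in 0 -0.06 -0.12 -0.18 -0.22 -0.245; do python3 p.py t 0 120 30 $f; done
```

```text
t 4.67 pos [596.4 177.5 120.8] target [600.7 179.5 115. ] grip 21.3 F [-0.2 -0.4 -4.7] q [0.17 0.61 1.38 0.   1.15 0.02]
turn [-0.1 -0.   0.2] 0.3 shift [1.4 4.5 5.8] 7.5
t 4.67 pos [596.4 177.5 120.8] target [600.5 181.  107.8] grip 21.3 F [-0.2 -0.4 -4.7] q [0.17 0.61 1.38 0.   1.15 0.02]
turn [-0.1 -3.4  0.2] 3.4 shift [ 2.9  4.5 13.1] 14.2
t 4.67 pos [596.4 177.5 120.8] target [600.3 182.2 100.4] grip 21.3 F [-0.2 -0.4 -4.7] q [0.17 0.61 1.38 0.   1.15 0.02]
turn [-0.1 -6.9  0.2] 6.9 shift [ 4.1  4.5 20.4] 21.3
t 4.67 pos [596.4 177.5 120.8] target [600.2 182.9  93. ] grip 21.3 F [-0.2 -0.4 -4.7] q [0.17 0.61 1.38 0.   1.15 0.02]
turn [ -0.1 -10.3   0.2] 10.3 shift [ 4.8  4.6 27.8] 28.6
t 4.67 pos [596.4 177.5 120.8] target [600.2 183.1  88.1] grip 21.3 F [-0.2 -0.4 -4.7] q [0.17 0.61 1.38 0.   1.15 0.02]
turn [ -0.1 -12.6   0.3] 12.6 shift [ 5.   4.6 32.7] 33.4
t 4.67 pos [596.4 177.5 120.8] target [600.2 183.1  85. ] grip 21.3 F [-0.2 -0.4 -4.7] q [0.17 0.61 1.38 0.   1.15 0.02]
turn [ -0.  -14.    0.3] 14.0 shift [ 5.1  4.6 35.8] 36.5
```

```bash
python3 -c "
from h import *
for i in range(5):
    o=get_obs();print(o['time'],o['tool_pos'].round(1),o['joint_positions'].round(4)); capture('side')"
```

```text
4.6667 [596.4 177.5 120.8] [1.6610e-01 6.1230e-01 1.3815e+00 1.0000e-04 1.1491e+00 2.3800e-02]
4.7167 [597.  177.6 121.6] [1.6620e-01 6.1170e-01 1.3802e+00 1.0000e-04 1.1494e+00 2.3900e-02]
4.7667 [597.5 177.7 122.1] [1.6620e-01 6.1140e-01 1.3794e+00 1.0000e-04 1.1494e+00 2.3800e-02]
4.8167 [597.7 177.7 122.2] [1.6620e-01 6.1130e-01 1.3791e+00 1.0000e-04 1.1493e+00 2.3800e-02]
4.8667 [597.7 177.8 122.2] [1.6620e-01 6.1130e-01 1.3791e+00 1.0000e-04 1.1492e+00 2.3900e-02]
```

Call:
{"op": "send_rows", "data": {
  "targets": [
    [[0,0,0,1,3,5,1],[0,0,0,1.2,3.2,7.5,1],[0,-1.7,0,2,3.2,11,1],[0,-3.4,0,2.7,3.2,14.5,1],[0,-3.4,0,2.7,3.2,14.5,1]]
  ]
}}

```text
time: 5.33
tool_pos: [600.0, 181.6, 106.1]
tcp_rot: [3.141, 0.06, 1.714]
contact_force: [-0.5, -0.7, -3.2]
grip_width: 21.3
```

```bash
for f in -0.06 -0.12 -0.18 -0.22 -0.245; do python3 p.py t 0 120 30 $f; done;python3 -c "
from h import *
a=save('side','pics/s4.png')
cv2.imwrite('pics/4z.png',cv2.resize(a[90:240,200:400],None,fx=3,fy=3)[:,:,::-1])"
```

```text
t 5.33 pos [600.  181.6 106.1] target [600.5 181.  107.8] grip 21.3 F [-0.5 -0.7 -3.2] q [ 0.2   0.64  1.37 -0.07  1.13  0.09]
turn [0.  0.  0.3] 0.3 shift [-0.8  0.4 -1.6] 1.8
t 5.33 pos [600.  181.6 106.1] target [600.3 182.2 100.4] grip 21.3 F [-0.5 -0.7 -3.2] q [ 0.2   0.64  1.37 -0.07  1.13  0.09]
turn [ 0.  -3.4  0.3] 3.4 shift [0.8 0.4 5.6] 5.7
t 5.33 pos [600.  181.6 106.1] target [600.2 182.9  93. ] grip 21.3 F [-0.5 -0.7 -3.2] q [ 0.2   0.64  1.37 -0.07  1.13  0.09]
turn [ 0.  -6.9  0.3] 6.9 shift [ 2.   0.4 13. ] 13.1
t 5.33 pos [600.  181.6 106.1] target [600.2 183.1  88.1] grip 21.3 F [-0.5 -0.7 -3.2] q [ 0.2   0.64  1.37 -0.07  1.13  0.09]
turn [ 0.1 -9.1  0.3] 9.2 shift [ 2.5  0.4 17.9] 18.1
t 5.33 pos [600.  181.6 106.1] target [600.2 183.1  85. ] grip 21.3 F [-0.5 -0.7 -3.2] q [ 0.2   0.64  1.37 -0.07  1.13  0.09]
turn [  0.1 -10.6   0.3] 10.6 shift [ 2.7  0.4 21. ] 21.1
```

View pics/4z.png

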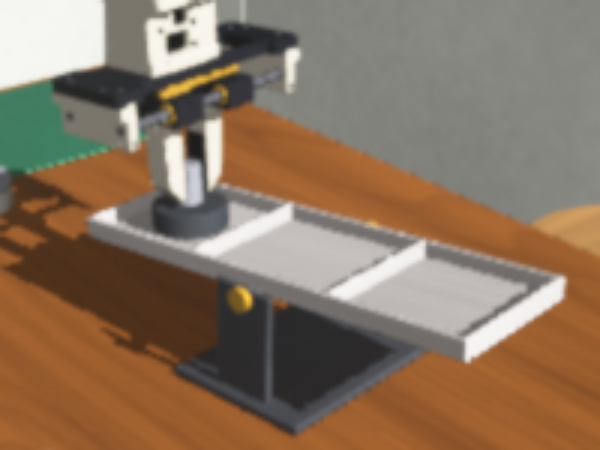

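The weight is in the left pocket and the tray follows it down. I'll continue along the arc.

Call:
{"op": "send_rows", "data": {
  "targets": [
    [[0,-2,0,0.5,0,4,1],[0,-4.5,0,1,0,8.5,1],[0,-6.9,0,1.8,0,13,1],[0,-9.1,0,2.3,0,17.5,1],[0,-10.3,0,2.5,0,20,1]]
  ]
}}

```text
time: 5.8
tool_pos: [600.4, 182.7, 86.8]
tcp_rot: [3.14, 0.24, 1.714]
contact_force: [1.2, 1.4, 0.6]
grip_width: 21.2
```

```bash
python3 -c "
from h import *
a=save('side','pics/s5.png');b=capture('side')
cv2.imwrite('pics/5z.png',cv2.resize(a[90:240,200:400],None,fx=3,fy=3)[:,:,::-1])"; for f in -0.245 -.255; do python3 p.py t 0 120 30 $f; done
```

```text
t 5.9 pos [600.1 182.9  86.4] target [600.2 183.1  85. ] grip 21.5 F [1.  1.7 0.3] q [ 0.29  0.69  1.36 -0.26  1.14  0.26]
turn [ 0.1 -0.4  0.3] 0.5 shift [0.5 0.1 1.3] 1.4
t 5.9 pos [600.1 182.9  86.4] target [600.2 183.1  83.8] grip 21.5 F [1.  1.7 0.3] q [ 0.29  0.69  1.36 -0.26  1.14  0.26]
turn [ 0.1 -1.   0.3] 1.0 shift [0.8 0.1 2.5] 2.6
```

View pics/5z.png

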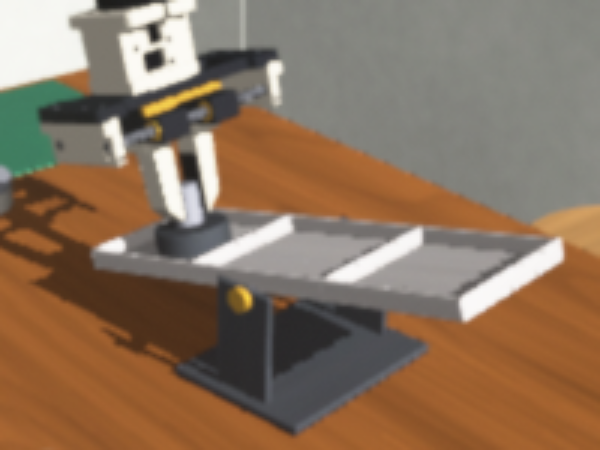

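Call:
{"op": "send_rows", "data": {
  "targets": [
    [[0,0,0,0,0,0,0.5],[0,0,0,0,0,0,0],[0,0,0,0,0,0,0],[0,0,0,0,0,-5,0],[0,0,0,0,0,-30,0]]
  ]
}}

```text
time: 6.32
tool_pos: [596.6, 187.4, 112.4]
tcp_rot: [-3.133, 0.24, 1.713]
contact_force: [-0.7, -1.1, -0.5]
grip_width: 43.7
```

```bash
python3 -c "
from h import *
a=save('side','pics/s6.png')
cv2.imwrite('pics/6z.png',cv2.resize(a[90:240,200:400],None,fx=3,fy=3)[:,:,::-1])"; for f in -0.25; do python3 p.py t 0 120 130 $f; done; python3 p.py w 428 -282 150
```

```text
t 6.37 pos [599.8 189.9 119.9] target [596.8 207.6 181.3] grip 45.3 F [1.3 1.9 4.3] q [ 0.3   0.66  1.32 -0.25  1.21  0.26]
turn [ 0.2 -0.7  0.2] 0.7 shift [  3.   -0.3 -63.8] 63.9
t 6.37 pos [599.8 189.9 119.9] target [ 428. -282.  150.] grip 45.3 F [1.3 1.9 4.3] q [ 0.3   0.66  1.32 -0.25  1.21  0.26]
turn [ 0.2 13.6  0.2] 13.6 shift [-437.7 -236.7   74.4] 503.1
```

View pics/6z.png

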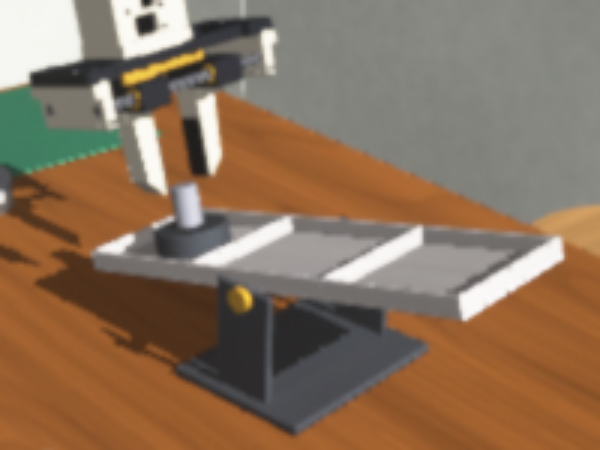

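The weight stands in the middle of the left pocket and isn't sliding. Next I go for the second one.

Call:
{"op": "send_rows", "data": {
  "targets": [
    [[0,0,0,0,0,-25,0],[0,0,0,0,0,-55,0],[0,5,0,-10,-10,-80,0],[0,10,0,-35,-25,-90,0],[0,13.6,0,-60,-45,-90,0]]
  ]
}}

```text
time: 6.78
tool_pos: [561.3, 146.9, 221.3]
tcp_rot: [3.133, -0.002, 1.716]
contact_force: [0.7, -1.7, 0.3]
grip_width: 45.9
```

```bash
python3 p.py w 428.2 -282 150
```

```text
t 6.78 pos [561.3 146.9 221.3] target [ 428.2 -282.   150. ] grip 45.9 F [ 0.7 -1.7  0.3] q [ 0.12  0.44  1.38  0.    1.31 -0.02]
turn [ 0.5 -0.1  0.4] 0.7 shift [-405.3 -194.2   68.6] 454.7
```

Call:
{"op": "send_rows", "data": {
  "targets": [
    [[0,0,0,-33,-20,0,0],[0,0,0,-70,-38,0,0],[0,0,0,-105,-56,0,0],[0,0,0,-140,-72,0,0],[0,0,0,-175,-86,0,0]]
  ]
}}

```text
time: 7.2
tool_pos: [498.2, -41.0, 218.4]
tcp_rot: [3.14, 0.002, 1.713]
contact_force: [0.7, 0.0, -0.3]
grip_width: 46.0
```

```bash
python3 p.py w 428.2 -282 150
```

```text
t 7.2 pos [498.2 -41.  218.4] target [ 428.2 -282.   150. ] grip 46.0 F [ 0.7  0.  -0.3] q [-0.23  0.3   1.61 -0.    1.23 -0.38]
turn [0.1 0.1 0.2] 0.3 shift [-228.5 -103.5   68.8] 260.1
```

Call:
{"op": "send_rows", "data": {
  "targets": [
    [[0,0,0,-34,-16,0,0],[0,0,0,-70,-32,5,0],[0,0,0,-105,-48,15,0],[0,0,0,-140,-64,25,0],[0,0,0,-175,-80,35,0]]
  ]
}}

```text
time: 7.62
tool_pos: [444.1, -225.8, 183.4]
tcp_rot: [3.14, 0.003, 1.713]
contact_force: [1.3, -0.7, -0.2]
grip_width: 46.0
```

Call:
{"op": "send_rows", "data": {
  "targets": [
    [[0,0,0,-28,-12,15,0],[0,0,0,-50,-22,30,0],[0,0,0,-50,-22,40,0],[0,0,0,-50,-22,40,0]]
  ]
}}

```text
time: 7.95
tool_pos: [428.8, -276.9, 141.3]
tcp_rot: [-3.14, -0.001, 1.71]
contact_force: [-1.2, 0.5, 0.5]
grip_width: 46.1
```

```bash
python3 -c "
from h import *
for i in range(3): capture('top')"
python3 p.py w 428.2 -282 80
```

```text
t 8.1 pos [ 430.7 -275.9  143.7] target [ 428.2 -282.    80. ] grip 45.9 F [ 0.2  0.5 -0.6] q [-0.72  0.4   1.68 -0.    1.05 -0.86]
turn [0.  0.1 0.3] 0.3 shift [-5.5 -3.4 63.7] 64.0
```

Call:
{"op": "send_rows", "data": {
  "targets": [
    [[0,0,0,-3,-2,20,0],[0,0,0,-5.5,-3.5,45,0],[0,0,0,-5.5,-3.5,70,0],[0,0,0,-5.5,-3.5,80,0],[0,0,0,-5.5,-3.5,80,0]]
  ]
}}

```text
time: 8.52
tool_pos: [427.2, -281.0, 61.7]
tcp_rot: [-3.14, -0.001, 1.715]
contact_force: [-1.0, 1.0, -0.1]
grip_width: 45.6
```

```bash
python3 -c "
from h import *
a=save('side','pics/s7.png')
capture('side');capture('side')
cv2.imwrite('pics/7z.png',cv2.resize(a[220:400,260:460],None,fx=3,fy=3)[:,:,::-1])"
python3 p.py w 428.2 -282 26
```

```text
t 8.67 pos [ 428.6 -282.9   64.4] target [ 428.2 -282.    26. ] grip 46.1 F [-0.  -0.3  0.4] q [-0.73  0.51  1.76 -0.    0.86 -0.87]
turn [0.1 0.2 0.3] 0.4 shift [ 1.1 -0.3 38.4] 38.4
```

View pics/7z.png

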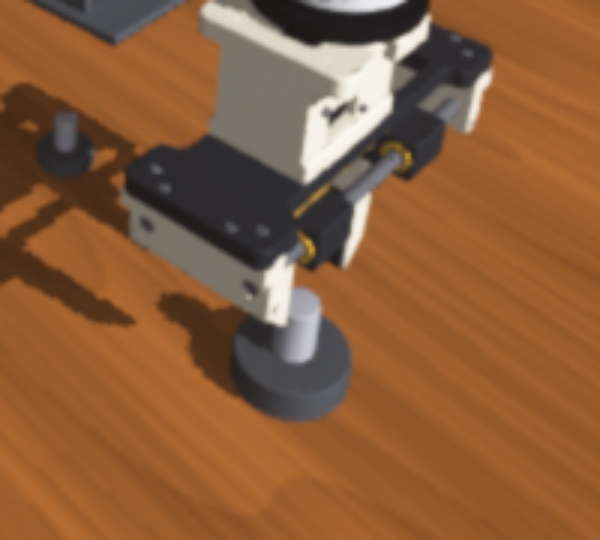

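Call:
{"op": "send_rows", "data": {
  "targets": [
    [[0,0,0,1,0,12,0],[0,0,0,1,0,26,0],[0,0,0,1,0,36,0],[0,0,0,1,0,38,0],[0,0,0,1,0,38,0]]
  ]
}}

```text
time: 9.08
tool_pos: [427.5, -281.7, 25.1]
tcp_rot: [3.142, 0.002, 1.713]
contact_force: [-0.0, 0.1, 0.1]
grip_width: 45.8
```

Call:
{"op": "send_rows", "data": {
  "targets": [
    [[0,0,0,0,0,0,0.5],[0,0,0,0,0,0,1],[0,0,0,0,0,0,1],[0,0,0,0,0,0,1],[0,0,0,0,0,0,1]]
  ]
}}

```text
time: 9.5
tool_pos: [427.5, -281.9, 25.4]
tcp_rot: [3.141, 0.002, 1.713]
contact_force: [-0.8, 0.2, 3.4]
grip_width: 21.4
```

Call:
{"op": "send_rows", "data": {
  "targets": [
    [[0,0,0,0,0,-10,1],[0,0,0,0,0,-40,1],[0,0,0,0,0,-75,1],[0,0,0,0,0,-110,1],[0,0,0,0,0,-145,1]]
  ]
}}

```text
time: 9.92
tool_pos: [426.6, -280.8, 171.4]
tcp_rot: [-3.141, 0.0, 1.713]
contact_force: [-0.2, -0.9, -5.0]
grip_width: 21.3
```

```bash
python3 p.py t 0 -120 80 -0.25;  python3 p.py t 0 -120 80 0
```

```text
t 9.92 pos [ 426.6 -280.8  171.4] target [630.5 -35.  192.2] grip 21.3 F [-0.2 -0.9 -5. ] q [-0.73  0.37  1.65 -0.    1.13 -0.87]
turn [ -0.  -14.3   0.3] 14.3 shift [214.4 236.6 -21.1] 320.0
t 9.92 pos [ 426.6 -280.8  171.4] target [633.7 -58.3 165. ] grip 21.3 F [-0.2 -0.9 -5. ] q [-0.73  0.37  1.65 -0.    1.13 -0.87]
turn [-0.1  0.   0.2] 0.3 shift [190.9 236.6   6.1] 304.0
```

Call:
{"op": "send_rows", "data": {
  "targets": [
    [[0,-2,0,24,24,-10,1],[0,-4,0,48,52,-20,1],[0,-6,0,72,79,-30,1],[0,-8,0,96,106,-36,1],[0,-10,0,120,133,-40,1]]
  ]
}}

```text
time: 10.33
tool_pos: [542.4, -142.2, 210.9]
tcp_rot: [3.141, 0.178, 1.712]
contact_force: [1.3, -1.4, -4.8]
grip_width: 21.3
```

```bash
python3 p.py t 0 -120 85 -0.25
```

```text
t 10.33 pos [ 542.4 -142.2  210.9] target [630.3 -33.7 197. ] grip 21.3 F [ 1.3 -1.4 -4.8] q [-0.3   0.39  1.51 -0.17  1.17 -0.38]
turn [ 0.1 -4.1  0.2] 4.1 shift [ 95.9 102.3  -3.1] 140.3
```

Call:
{"op": "send_rows", "data": {
  "targets": [
    [[0,-2,0,25,27,-3,1],[0,-3,0,50,54,-3,1],[0,-4.1,0,75,80,-3,1],[0,-4.1,0,95,101,-3,1],[0,-4.1,0,95,101,-3,1]]
  ]
}}

```text
time: 10.75
tool_pos: [630.2, -30.8, 194.0]
tcp_rot: [-3.141, 0.245, 1.718]
contact_force: [-1.2, -1.2, -4.5]
grip_width: 21.1
```

```bash
python3 -c "
from h import *
a=save('side','pics/s8.png')
capture('side');capture('side');capture('side')
cv2.imwrite('pics/8z.png',cv2.resize(a[70:250,200:420],None,fx=3,fy=3)[:,:,::-1])"
python3 p.py t 0 -120 40 -0.25
```

```text
t 10.95 pos [627.7 -37.  195.8] target [631.8 -44.8 153.4] grip 21.3 F [ 0.1  0.6 -5.2] q [-0.06  0.55  1.31 -0.26  1.25 -0.12]
turn [-0.  -0.1  0.2] 0.3 shift [ 2.3  3.1 43.1] 43.2
```

View pics/8z.png

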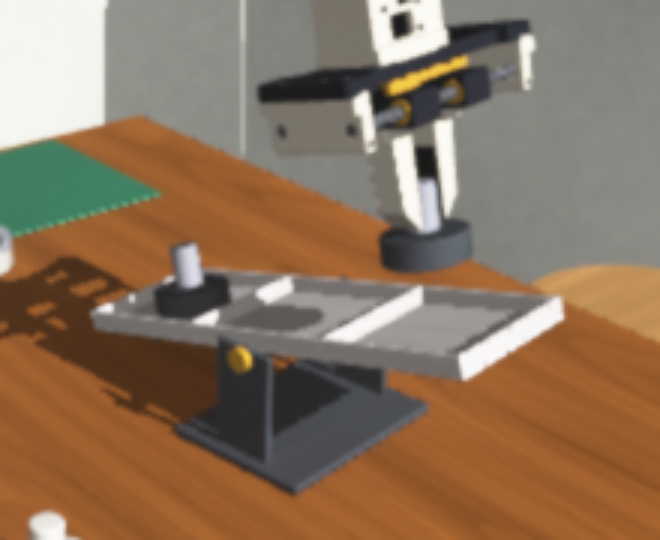

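Aligned over the raised right pocket, and the first weight hasn't moved. Now I lower along the tray normal.

Call:
{"op": "send_rows", "data": {
  "targets": [
    [[0,0,0,2,3,15,1],[0,0,0,2,3,30,1],[0,0,0,2,3,40,1],[0,0,0,2,3,43,1],[0,0,0,2,3,43,1]]
  ]
}}

```text
time: 11.37
tool_pos: [631.9, -45.5, 153.2]
tcp_rot: [-3.14, 0.247, 1.712]
contact_force: [-1.1, 0.1, -4.3]
grip_width: 21.3
```

```bash
python3 -c "
from h import *
a=save('side','pics/s9.png')
capture('side');capture('side');capture('side')
cv2.imwrite('pics/9z.png',cv2.resize(a[70:250,200:420],None,fx=3,fy=3)[:,:,::-1])"
for f in -.25 -.18 -.12 -.06 0; do python3 p.py t 0 -120 29.5 $f; done
```

```text
t 11.57 pos [633.2 -44.6 155. ] target [632.2 -47.3 143.3] grip 21.5 F [-0.1  0.1 -4.5] q [-0.07  0.59  1.35 -0.26  1.16 -0.11]
turn [ 0.2 -0.1  0.2] 0.3 shift [ 0.3 -1.5 12. ] 12.1
t 11.57 pos [633.2 -44.6 155. ] target [632.7 -51.1 135.5] grip 21.5 F [-0.1  0.1 -4.5] q [-0.07  0.59  1.35 -0.26  1.16 -0.11]
turn [0.2 3.9 0.2] 3.9 shift [-1.4 -1.5 20.4] 20.5
t 11.57 pos [633.2 -44.6 155. ] target [633.1 -53.9 128.7] grip 21.5 F [-0.1  0.1 -4.5] q [-0.07  0.59  1.35 -0.26  1.16 -0.11]
turn [0.1 7.3 0.2] 7.3 shift [-2.5 -1.5 27.8] 27.9
t 11.57 pos [633.2 -44.6 155. ] target [633.4 -56.3 121.6] grip 21.5 F [-0.1  0.1 -4.5] q [-0.07  0.59  1.35 -0.26  1.16 -0.11]
turn [ 0.1 10.8  0.2] 10.8 shift [-3.1 -1.5 35.2] 35.3
t 11.57 pos [633.2 -44.6 155. ] target [633.7 -58.3 114.5] grip 21.5 F [-0.1  0.1 -4.5] q [-0.07  0.59  1.35 -0.26  1.16 -0.11]
turn [ 0.1 14.2  0.2] 14.2 shift [-3.3 -1.5 42.6] 42.7
```

View pics/9z.png

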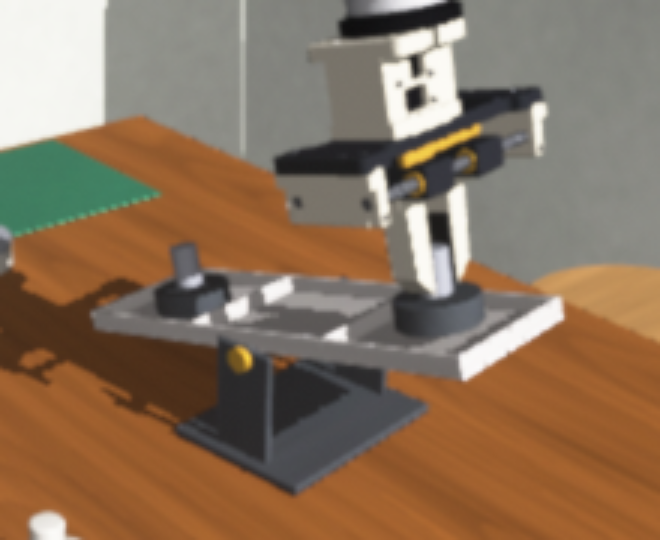

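Call:
{"op": "send_rows", "data": {
  "targets": [
    [[0,0,0,0,-1.5,8,1],[0,0,0,0,-1.5,12.5,1],[0,2,0,-0.8,-1.5,16.5,1],[0,3.9,0,-1.4,-1.5,20.5,1],[0,3.9,0,-1.4,-1.5,20.5,1]]
  ]
}}

```text
time: 11.98
tool_pos: [632.1, -51.8, 133.7]
tcp_rot: [-3.141, 0.178, 1.712]
contact_force: [0.5, 0.5, -2.9]
grip_width: 21.1
```

```bash
python3 -c "
from h import *
a=save('side','pics/s10.png')
capture('side')
cv2.imwrite('pics/10z.png',cv2.resize(a[70:250,200:420],None,fx=3,fy=3)[:,:,::-1])"
for f in -.18 -.12 -.06 0; do python3 p.py t 0 -120 29.5 $f; done
```

```text
t 12.08 pos [632.1 -51.4 134.2] target [632.7 -51.1 135.5] grip 21.5 F [-0.4 -0.6 -2.6] q [-0.11  0.61  1.37 -0.19  1.13 -0.18]
turn [0.  0.  0.2] 0.2 shift [-0.   0.7 -1.3] 1.5
t 12.08 pos [632.1 -51.4 134.2] target [633.1 -53.9 128.7] grip 21.5 F [-0.4 -0.6 -2.6] q [-0.11  0.61  1.37 -0.19  1.13 -0.18]
turn [0.  3.5 0.2] 3.5 shift [-1.6  0.7  5.9] 6.2
t 12.08 pos [632.1 -51.4 134.2] target [633.4 -56.3 121.6] grip 21.5 F [-0.4 -0.6 -2.6] q [-0.11  0.61  1.37 -0.19  1.13 -0.18]
turn [0.  6.9 0.2] 6.9 shift [-2.7  0.7 13.3] 13.5
t 12.08 pos [632.1 -51.4 134.2] target [633.7 -58.3 114.5] grip 21.5 F [-0.4 -0.6 -2.6] q [-0.11  0.61  1.37 -0.19  1.13 -0.18]
turn [ 0.  10.4  0.2] 10.4 shift [-3.4  0.7 20.6] 20.9
```

View pics/10z.png

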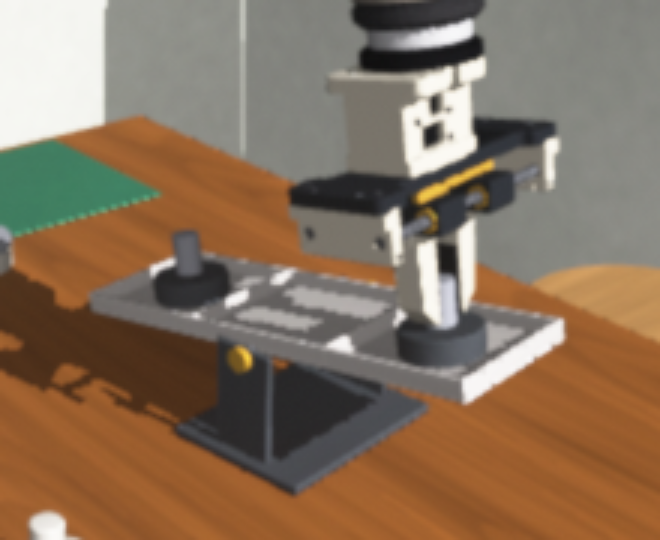

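Call:
{"op": "send_rows", "data": {
  "targets": [
    [[0,2,0,-1,0.5,4,1],[0,4.5,0,-2,0.5,9,1],[0,7,0,-2.7,0.5,14,1],[0,9.5,0,-3.2,0.5,19,1],[0,10.4,0,-3.4,0.5,21,1]]
  ]
}}

```text
time: 12.5
tool_pos: [633.8, -58.2, 114.2]
tcp_rot: [3.141, -0.003, 1.713]
contact_force: [0.5, 2.5, -0.6]
grip_width: 21.5
```

```bash
python3 -c "
from h import *
a=save('side','pics/s11.png')
capture('side');capture('side')
cv2.imwrite('pics/11z.png',cv2.resize(a[70:250,200:420],None,fx=3,fy=3)[:,:,::-1])"
for f in  0; do python3 p.py t 0 -120 29.5 $f; done
```

```text
t 12.65 pos [633.8 -58.4 114.5] target [633.7 -58.3 114.5] grip 21.4 F [-0.9 -1.7 -0.4] q [-0.21  0.64  1.34 -0.    1.16 -0.35]
turn [-0.   0.   0.2] 0.2 shift [ 0.1 -0.1 -0. ] 0.1
```

View pics/11z.png

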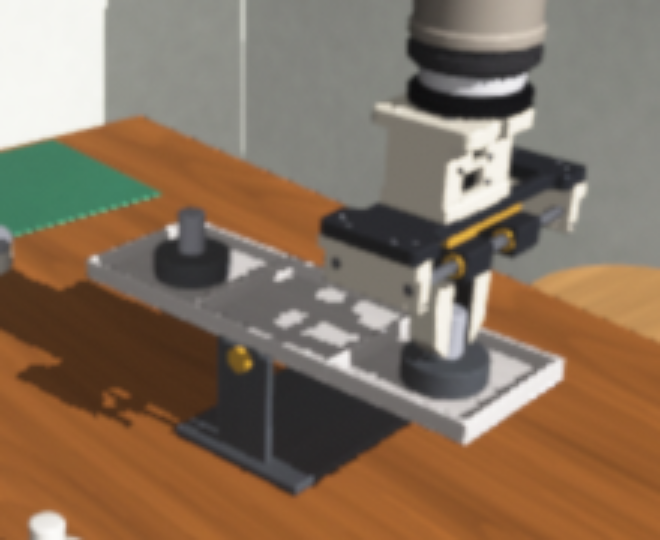

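The tray is level and the wrist force is about zero, so I release and retreat straight up.

Call:
{"op": "send_rows", "data": {
  "targets": [
    [[0,0,0,0,0,0,0.6],[0,0,0,0,0,0,0.2],[0,0,0,0,0,0,0],[0,0,0,0,0,0,0],[0,0,0,0,0,-5,0]]
  ]
}}

```text
time: 13.07
tool_pos: [633.3, -57.5, 118.7]
tcp_rot: [-3.14, -0.002, 1.714]
contact_force: [-0.7, 0.1, -0.7]
grip_width: 43.1
```

Call:
{"op": "send_rows", "data": {
  "targets": [
    [[0,0,0,0,0,-15,0],[0,0,0,0,0,-40,0],[0,0,0,0,0,-70,0],[0,0,0,0,0,-100,0],[0,0,0,0,-20,-115,0]]
  ]
}}

```text
time: 13.48
tool_pos: [617.0, -60.8, 238.3]
tcp_rot: [3.134, 0.001, 1.714]
contact_force: [-0.4, 0.1, 0.6]
grip_width: 46.1
```

Call:
{"op": "send_rows", "data": {
  "targets": [
    [[0,0,0,-25,-25,0,0],[0,0,0,-55,-50,0,0],[0,0,0,-80,-80,0,0],[0,0,0,-105,-110,0,0],[0,0,0,-130,-140,0,0]]
  ]
}}

```text
time: 13.9
tool_pos: [492.6, -210.4, 234.6]
tcp_rot: [3.141, -0.001, 1.714]
contact_force: [-0.5, -1.3, 0.1]
grip_width: 46.1
```

Call:
{"op": "send_rows", "data": {
  "targets": [
    [[0,0,0,-30,-10,0,0],[0,0,0,-65,-20,0,0],[0,0,0,-100,-20,0,0],[0,0,0,-130,-20,0,0],[0,0,0,-130,-20,0,0]]
  ]
}}

```text
time: 14.32
tool_pos: [492.1, -346.3, 233.7]
tcp_rot: [3.141, 0.001, 1.709]
contact_force: [0.1, -0.9, 0.1]
grip_width: 45.7
```

```bash
python3 -c "
from h import *
for i in range(6): capture('side')
a=save('side','pics/s12.png');b=save('top','pics/t12.png')
cv2.imwrite('pics/12z.png',np.vstack([cv2.resize(a[110:240,180:420],None,fx=2.3,fy=2.3),cv2.resize(b[110:240,140:380],None,fx=2.3,fy=2.3)])[:,:,::-1])
o=get_obs();print(o['time'],o['tool_pos'])
for n in('top','side'): print(n,[(np.round(d['location']).tolist(),round(d['conf'],2)) for d in place_of('weight_a',n)])
from scipy.spatial.transform import Rotation as Ro
for y in(120,-120):
  p=np.array([617.2,60.6,0])+Ro.from_euler('z',.138).apply([0,y,89]); print([np.round(proj(n,p)) for n in('top','side')])
"
```

```text
14.7167 [ 492.74028092 -339.92871719  234.19232575]
top [([269.0, 162.0], 0.92), ([278.0, 211.0], 0.87), ([160.0, 207.0], 0.58)]
side [([161.0, 263.0], 0.75), ([241.0, 162.0], 0.65), ([199.0, 349.0], 0.6), ([268.0, 215.0], 0.58), ([212.0, 143.0], 0.58)]
[array([161., 203.]), array([162., 263.])]
[array([150., 297.]), array([197., 346.])]
```

View pics/12z.png

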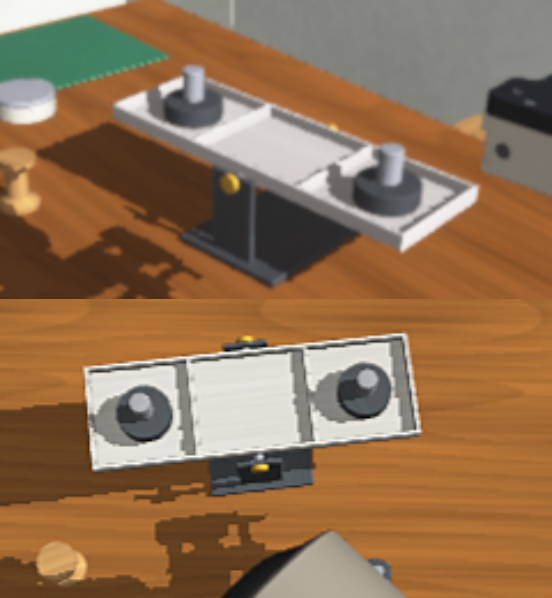

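```bash
python3 -c "
from h import *
from scipy.spatial.transform import Rotation as Ro
C=np.array([617.2,60.6,0])
b=cv2.imread('pics/t12.png'); g=b.max(2)
for k,(c,r) in {'+':(202.6,160),'-':(298.3,150)}.items():
  q=back('top',(r,c),101); print(k,'disc centre by eye, tray frame',Ro.from_euler('z',-.138).apply(q-C).round(1))
# tilt: track tray corners before/after
for n,pts in(('top',[(130+127/2.7,90+136/2.7),(130+505/2.7,90+93/2.7),(130+521/2.7,90+211/2.7),(130+136/2.7,90+255/2.7)]),('side',[(264.2,143.3),(387.5,191.3),(355,215),(229.6,158.8)])):
  A=cv2.imread(f'pics/{n}0.png',0);B=cv2.imread(f'pics/{\"t\" if n==\"top\" else \"s\"}12.png',0)
  p=np.float32(pts).reshape(-1,1,2); p2,st,e=cv2.calcOpticalFlowPyrLK(A,B,p,None,winSize=(11,11)); print(n,(p2-p)[:,0].round(2).tolist(),st.ravel())
q=lambda z,y:proj('side',C+Ro.from_euler('z',.138).apply([-58,y,z])); print('px per 5mm up:',np.subtract(q(106,178),q(101,178)),np.subtract(q(106,-178),q(101,-178)))
im=cv2.resize(b[125:190,170:330],None,fx=5,fy=5,interpolation=cv2.INTER_CUBIC); cv2.imwrite('pics/t12z.png',im)
"
```

```text
+ disc centre by eye, tray frame [ -2.  118.9 101. ]
- disc centre by eye, tray frame [  -3.1 -121.5  101. ]
top [[-0.3499999940395355, -0.7099999785423279], [-0.17000000178813934, 0.33000001311302185], [-0.09000000357627869, 0.1899999976158142], [-0.18000000715255737, -0.20000000298023224]] [1 1 1 1]
side [[33.97999954223633, 12.079999923706055], [-0.20000000298023224, 1.159999966621399], [-0.20999999344348907, 1.2699999809265137], [0.03999999910593033, -0.9599999785423279]] [1 1 1 1]
px per 5mm up: [-1.96808786 -0.12225171] [-2.30297591  0.25574232]
```

View pics/t12z.png

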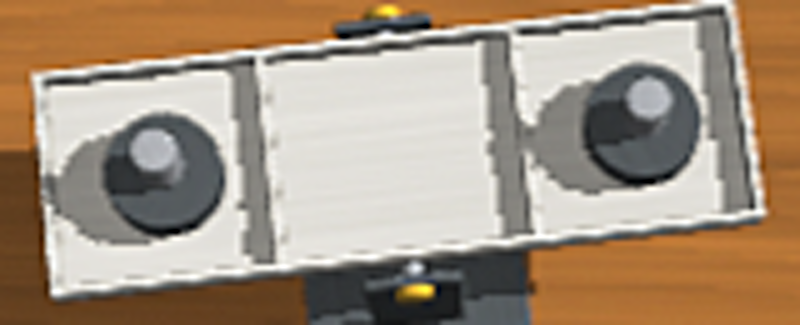

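```bash
python3 -c "
from h import *
from scipy.spatial.transform import Rotation as Ro
C=np.array([617.2,60.6,0])
A={'top':cv2.imread('pics/top0.png',0),'side':cv2.imread('pics/side0.png',0)}
P={'top':[(177,140.4),(317,124.4),(323,168.1),(180.4,184.4)],'side':[(387.5,191.3),(355,215),(229.6,158.8)]}
for i in range(3):
  for n in A:
    im=capture(n); B=cv2.cvtColor(im,cv2.COLOR_RGB2GRAY); cv2.imwrite(f'pics/c_{n}{i}.png',im[:,:,::-1])
    p=np.float32(P[n]).reshape(-1,1,2); p2,st,e=cv2.calcOpticalFlowPyrLK(A[n],B,p,None,winSize=(11,11)); print(n,(p2-p)[:,0,1].round(2).tolist())
print(get_obs()['time'])
for n,cs in(('top',[(203,160),(298,150)]),):
  im=cv2.imread(f'pics/c_{n}0.png').astype(int)
  for c,r in cs:
    w=im[r-16:r+16,c-20:c+20]; m=((w.max(2)<115)).astype(np.uint8)
    m=cv2.morphologyEx(m,cv2.MORPH_OPEN,np.ones((3,3)))
    k,l,s,ce=cv2.connectedComponentsWithStats(m); j=1+s[1:,4].argmax(); cn=cv2.findContours((l==j).astype(np.uint8),0,1)[0][0]
    (x,y),rad=cv2.minEnclosingCircle(cn); e=cv2.fitEllipse(cv2.convexHull(cn)); print((x+c-20,y+r-16),rad,e)
    for xx,yy in((x,y),e[0]): print(Ro.from_euler('z',-.138).apply(back('top',(yy+r-16,xx+c-20),103)-C).round(1))
    print(w[:, :].max(2)[16].tolist())
"
```

```text
top [-0.7099999785423279, 0.3100000023841858, 0.1899999976158142, -0.15000000596046448]
side [1.100000023841858, 1.3200000524520874, -0.9599999785423279]
top [-0.7099999785423279, 0.3100000023841858, 0.20000000298023224, -0.1899999976158142]
side [1.159999966621399, 1.399999976158142, -0.949999988079071]
top [-0.699999988079071, 0.3100000023841858, 0.18000000715255737, -0.18000000715255737]
side [1.0499999523162842, 1.3600000143051147, -0.9200000166893005]
15.1167
(202.0, 160.0) 12.369417190551758 ((19.111467361450195, 15.749556541442871), (23.89792823791504, 24.508920669555664), 115.5051040649414)
[ -2.5 120.1 103. ]
[ -1.9 119.8 103. ]
[130, 133, 134, 134, 134, 136, 142, 104, 56, 53, 54, 54, 55, 56, 52, 55, 56, 54, 55, 74, 97, 120, 135, 109, 90, 93, 94, 95, 96, 95, 98, 74, 203, 238, 238, 181, 126, 134, 134, 128]
(297.4473686218262, 149.6578950881958) 12.243307113647461 ((19.426013946533203, 15.817193984985352), (23.828020095825195, 24.294559478759766), 33.39179229736328)
[  -2.6 -119.3  103. ]
[  -3.  -119.2  103. ]
[128, 130, 131, 131, 132, 132, 133, 139, 90, 40, 55, 55, 52, 54, 57, 55, 57, 61, 62, 61, 58, 57, 72, 104, 104, 92, 92, 95, 96, 92, 91, 89, 208, 187, 128, 133, 134, 135, 137, 109]
```

The weights look centred, but the tray sits about 0.014 rad low at the right end. That fits both weights being shifted about 3 mm the same way. There is plenty of time, so I'll nudge the right weight about 4 mm inward.

```bash
python3 p.py t 0 -121 130 0
```

```text
t 15.12 pos [ 492.5 -341.   233.7] target [633.8 -59.2 215. ] grip 45.9 F [-0.6 -0.2  0.3] q [-0.73  0.48  1.3   0.    1.37 -0.88]
turn [ 0.  -0.1  0.3] 0.3 shift [258.8 179.9  19.2] 315.8
```

Call:
{"op": "send_rows", "data": {
  "targets": [
    [[0,0,0,35,15,0,0],[0,0,0,70,32,0,0],[0,0,0,105,49,0,0],[0,0,0,140,66,0,0],[0,0,0,165,85,0,0]]
  ]
}}

```text
time: 15.53
tool_pos: [553.1, -162.9, 234.4]
tcp_rot: [3.142, -0.003, 1.714]
contact_force: [0.6, -0.4, -0.3]
grip_width: 45.9
```

```bash
python3 p.py t 0 -121 110 0
```

```text
t 15.53 pos [ 553.1 -162.9  234.4] target [633.8 -59.2 195. ] grip 45.9 F [ 0.6 -0.4 -0.3] q [-0.42  0.43  1.36  0.    1.35 -0.56]
turn [ 0.  -0.1  0.3] 0.3 shift [91.  94.7 39.6] 137.2
```

Call:
{"op": "send_rows", "data": {
  "targets": [
    [[0,0,0,28,28,5,0],[0,0,0,55,56,15,0],[0,0,0,80,82,28,0],[0,0,0,91,95,40,0],[0,0,0,91,95,40,0]]
  ]
}}

```text
time: 15.95
tool_pos: [634.8, -58.2, 190.9]
tcp_rot: [-3.138, -0.004, 1.717]
contact_force: [-1.3, -0.5, -0.2]
grip_width: 45.7
```

```bash
python3 -c "
from h import *
for i in range(3): capture('top')"
python3 p.py t 0 -121 60 0
```

```text
t 16.1 pos [634.  -62.6 194.4] target [633.8 -59.2 145. ] grip 46.0 F [-0.4 -0.3  0.9] q [-0.22  0.57  1.24  0.    1.33 -0.36]
turn [-0.  -0.1  0.3] 0.3 shift [ 3.2  0.3 49.4] 49.5
```

Call:
{"op": "send_rows", "data": {
  "targets": [
    [[0,0,0,2,0,15,0],[0,0,0,3.5,0,35,0],[0,0,0,3.5,0,48,0],[0,0,0,3.5,0,48,0],[0,0,0,3.5,0,48,0]]
  ]
}}

```text
time: 16.52
tool_pos: [633.4, -59.9, 147.0]
tcp_rot: [3.142, -0.002, 1.711]
contact_force: [0.5, -0.3, 1.1]
grip_width: 46.0
```

```bash
python3 -c "
from h import *
a=save('side','pics/s13.png')
for i in range(2): capture('side')
cv2.imwrite('pics/13z.png',cv2.resize(a[90:250,200:420],None,fx=3,fy=3)[:,:,::-1])"
python3 p.py t 0 -120.5 29 0
```

```text
t 16.67 pos [634.5 -59.3 148.1] target [633.8 -58.8 114. ] grip 45.9 F [-0.7 -0.1  0.5] q [-0.21  0.61  1.3   0.    1.22 -0.36]
turn [ 0.2 -0.   0.2] 0.3 shift [ 0.6 -0.7 34.1] 34.1
```

View pics/13z.png

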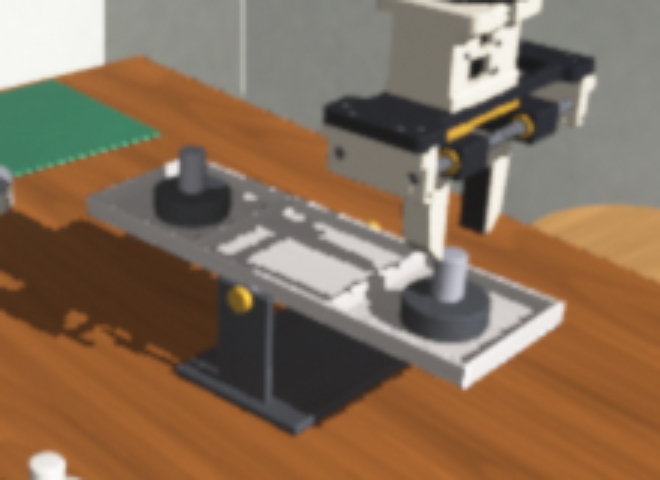

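Call:
{"op": "send_rows", "data": {
  "targets": [
    [[0,0,0,0.5,-0.5,15,0],[0,0,0,0.5,-0.5,28,0],[0,0,0,0.5,-0.5,34,0],[0,0,0,0.5,-0.5,34,0.5],[0,0,0,0.5,-0.5,34,1]]
  ]
}}

```text
time: 17.08
tool_pos: [633.5, -58.1, 112.9]
tcp_rot: [3.141, -0.002, 1.713]
contact_force: [-0.0, -0.7, 0.1]
grip_width: 36.6
```

Call:
{"op": "send_rows", "data": {
  "targets": [
    [[0,0,0,0,0,0,1],[0,0,0,0,0,0,1],[0,0,0,2,0,0,1],[0,0,0,4,0,0,1],[0,0,0,4,0,0,1]]
  ]
}}

```text
time: 17.5
tool_pos: [633.2, -54.3, 113.0]
tcp_rot: [3.14, -0.001, 1.713]
contact_force: [0.5, -2.3, 0.8]
grip_width: 21.3
```

Call:
{"op": "send_rows", "data": {
  "targets": [
    [[0,0,0,0,0,0,1],[0,0,0,0,0,0,0.6],[0,0,0,0,0,0,0.2],[0,0,0,0,0,0,0],[0,0,0,0,0,0,0]]
  ]
}}

```text
time: 17.92
tool_pos: [632.1, -53.3, 111.7]
tcp_rot: [-3.14, -0.003, 1.713]
contact_force: [-0.6, -0.4, -0.2]
grip_width: 36.8
```

Call:
{"op": "send_rows", "data": {
  "targets": [
    [[0,0,0,0,0,-10,0],[0,0,0,0,0,-35,0],[0,0,0,0,0,-65,0],[0,0,0,0,0,-95,0],[0,0,0,0,-20,-115,0]]
  ]
}}

```text
time: 18.33
tool_pos: [615.3, -56.6, 230.5]
tcp_rot: [3.137, -0.001, 1.714]
contact_force: [-0.6, -0.2, 0.2]
grip_width: 46.1
```

Call:
{"op": "send_rows", "data": {
  "targets": [
    [[0,0,0,-25,-25,0,0],[0,0,0,-55,-50,0,0],[0,0,0,-80,-80,0,0],[0,0,0,-105,-110,0,0],[0,0,0,-130,-140,0,0]]
  ]
}}

```text
time: 18.75
tool_pos: [491.4, -206.3, 227.7]
tcp_rot: [3.141, -0.002, 1.714]
contact_force: [0.4, -0.5, 0.4]
grip_width: 45.9
```

Call:
{"op": "send_rows", "data": {
  "targets": [
    [[0,0,0,-30,-10,0,0],[0,0,0,-65,-20,0,0],[0,0,0,-100,-20,0,0],[0,0,0,-130,-20,0,0],[0,0,0,-130,-20,0,0]]
  ]
}}

```text
time: 19.17
tool_pos: [491.0, -342.1, 226.9]
tcp_rot: [3.141, 0.0, 1.709]
contact_force: [-0.3, 0.2, -0.3]
grip_width: 45.5
```

```bash
cat > chk.py <<'E'
from h import *
from scipy.spatial.transform import Rotation as Ro
C=np.array([617.2,60.6,0])
A={'top':cv2.imread('pics/top0.png',0),'side':cv2.imread('pics/side0.png',0)}
P={'top':[(177,140.4),(317,124.4),(323,168.1),(180.4,184.4)],'side':[(387.5,191.3),(355,215),(229.6,158.8)]}
for i in range(8): capture('side')
for i in range(2):
  for n in A:
    im=capture(n); B=cv2.cvtColor(im,cv2.COLOR_RGB2GRAY); cv2.imwrite(f'pics/d_{n}{i}.png',im[:,:,::-1])
    p=np.float32(P[n]).reshape(-1,1,2); p2,st,e=cv2.calcOpticalFlowPyrLK(A[n],B,p,None,winSize=(11,11)); print(n,(p2-p)[:,0,1].round(2).tolist())
print(get_obs()['time'])
im=cv2.imread('pics/d_top0.png').astype(int)
for c,r in [(203,160),(298,150)]:
    w=im[r-16:r+16,c-20:c+20]; m=cv2.morphologyEx((w.max(2)<115).astype(np.uint8),cv2.MORPH_OPEN,np.ones((3,3)))
    k,l,s,ce=cv2.connectedComponentsWithStats(m); j=1+s[1:,4].argmax(); cn=cv2.findContours((l==j).astype(np.uint8),0,1)[0][0]
    e=cv2.fitEllipse(cv2.convexHull(cn)); print(Ro.from_euler('z',-.138).apply(back('top',(e[0][1]+r-16,e[0][0]+c-20),103)-C).round(1))
a=cv2.imread('pics/d_side0.png');b=cv2.imread('pics/d_top0.png')
cv2.imwrite('pics/14z.png',np.vstack([cv2.resize(a[100:240,180:420],None,fx=2.1,fy=2.1),cv2.resize(b[110:250,140:380],None,fx=2.1,fy=2.1)]))
E
python3 chk.py
```

```text
top [-0.3199999928474426, 0.1599999964237213, 0.05999999865889549, 0.029999999329447746]
side [0.36000001430511475, 0.550000011920929, -0.38999998569488525]
top [-0.3100000023841858, 0.14000000059604645, 0.07999999821186066, 0.029999999329447746]
side [0.30000001192092896, 0.5299999713897705, -0.38999998569488525]
19.7667
[ -2.4 120.  103. ]
[  -2.7 -115.3  103. ]
```

View pics/14z.png

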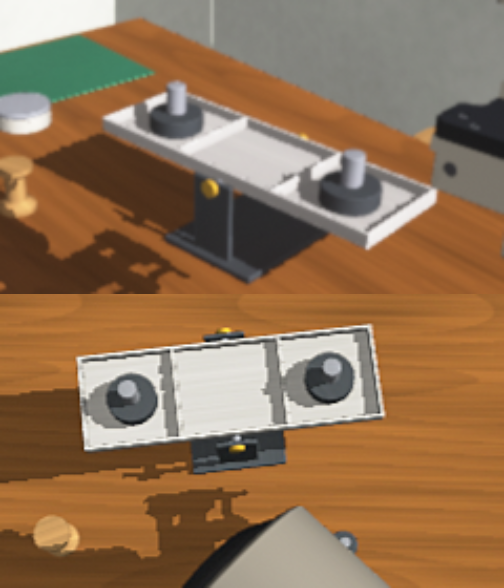

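```bash
python3 -c "
from plant import *
print(close_job())"
```

```text
the job is handed in; nothing more can be done
None
```

Both large steel weights are standing in the tray, one in each end pocket. The tray is at rest and almost level. I handed the job in at about 19.8 s, with the gripper clear of everything. I did not touch the small weight.

- **Placing:** I set the first weight in the left pocket and followed the tray down to its stop. I then set the second in the raised right pocket and followed the tray back to level before letting go.
- **Correction:** The tray first settled about 0.014 rad low at the right end, so I slid the right weight about 4 mm inward. The tilt is now about 0.005 rad.
- **Checks that disagree:** The image fit puts the weights at y = +120.0 and -115.3 mm, and about 2.5 mm off centre in x. Equal weights at those positions should leave the left end slightly low, but the right end is. Either my tray centre is about 3 mm off, which is near the calibration error, or the two masses differ slightly. The right weight may therefore stand up to 5 mm inward of its pocket's middle.
- **Forces:** Every contact reading stayed under about 6 N.

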